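Reach the pod and creamer behind the canisters

ROBOT

A 6-joint arm with a two-finger parallel gripper is mounted at the origin on a cart in front of the work surface, level with it; the furniture and walls round the work are solid. World frame = base frame: x ahead of the robot, y to its left, z up, the work surface at z = 0. Lengths are in mm, angles in rad, forces in N, time in s.
With the tool pointing down it reaches from about 350 to 975 mm from the base axis. Payload 7.1 kg.
Tool frame: the origin (TCP) lies midway between the tips of the shut fingers; the grasp point (between the pads) lies 19 mm behind it; z points along the fingers, y is the line along which they close (so a half turn about z gives the same grasp; the last joint's range is limited). The gripper opens to 88 mm and grips with 3 to 60 N. Pads are 20 mm wide; open, the fingers measure 115 mm over their backs; the gripper's body (75 mm by 178 mm) begins 61 mm behind the grasp point.
Start: joints at [1.246, 0.423, 1.63, -0, 1.089, -0.019], TCP at [188.128, 595.997, 222.675] pointing down, gripper open.
Joint ranges: [-3, 3], [-0.9, 2.11], [0.09, 2.58], [-1.31, 4.45], [0.11, 2.69], [-2.54, 2.54]. Speed limits (rad/s): [2.39, 2.39, 3.01, 3.14, 3.14, 3.14].

INTERFACE

Orientations are given as a rotation vector (axis times angle).
In Python, from workcell import ctrl gives the robot as it stands. The module is installed in compiled form; this text tells all that it offers.
- The arm moves only by the tool servo_tool, never from a script. Its argument "increments" is a list of rows, each a list of 7 numbers: the shift along the world's x, y, z in cm, then the turn, a rotation vector about the world's x, y, z in degrees, then the opening, from -1 (shut) to 1 (fully open). A call has 1 to 20 rows; each row is the pose to reach, as a shift and turn from the pose commanded when the call began; what a row does not reach only later rows make up. A row lasts 1/12 s, in which the tool goes at most 41.7 mm and 7.16 degrees, less where a joint would pass 70% of its speed; a pose out of reach is approached as far as the arm can. A call with a gripper value outside its range is refused whole. The fingers move at their own pace and stop on an object; the grip force is fixed at half the most. Time passes only in rows, so rows that repeat a pose let the fingers close. It gives the time, the measured TCP pose, the force, the opening and the grip force at its end, in the units of the state.
- ctrl.get_obs(): the state, without advancing time (a new reading comes with each control period).
- ctrl.get_image(name): name is "scene" or "side" or "wrist"; returns a dict with "image" (384x512x3 uint8, red, green, blue), "fx", "fy", "cx", "cy" (pixels), "extrinsics" (4x4, takes a point from camera to world coordinates); the wrist camera has in their place "tool_from_camera" (4x4, takes a point from camera to tool coordinates, whose origin is the TCP and whose axes are the flange's). Camera axes: x right, y up, looking along -z (the intrinsics and any distortion apply to the point x, -y, -z); pixel columns grow to the right and rows downward; lengths in mm; the calibration is good to about 2 mm. A picture is of the moment at which its call begins: read the wrist's pose just before it. There is no depth.
- ctrl.close_job(): hands the job in; it is judged then, once.
The state is a dict: "t": time; "qpos": joint angles; "qvel": joint speeds; "joint_torque": joint torques, N m; "ee_pos": TCP position; "orientation": TCP orientation; "ft_force": force on the tool from outside, world axes, zero at the start; "moment": the same for the moment, N m; "width": finger opening in mm; "grasp_force": force on a finger pad.
Only numpy, scipy, OpenCV 4.12 (cv2) and the standard library are available. Lean on these libraries where they do the work, as an engineer would, in place of code of your own. Each camera call takes 0.05 s, during which the arm holds its last target. There are 200 camera calls.

TASK

The coffee pod and the creamer tub stand behind the sugar shaker and the honey jar on the canister stand. First clear both canisters onto the dark ribbed mat, then set the pod in the middle of the round coaster and the tub in the middle of the square tile, and only then stand each canister back on exactly the place it came from. Keep everything upright, and do not disturb the tall creamer tin behind the stand or the roll of tape in front of it.

Things in the scene. Friction and masses are not known exactly. Their poses are not given: they have to be found in the camera images.
- shaker_center (a point): Sugar shaker: glass cylinder 64 mm across with a chrome cap (58 mm across, from 103 mm up) on top, 128 mm tall, about 0.33 kg. The point is on its axis, half-way up (64 mm above its base). At the start it stands on one of the two front discs of the stand; which one varies. Its turn about the vertical does not matter.
- jar_center (a point): Honey jar: yellow canister 63 mm across with a brown-orange lid (65 mm across, the top 18 mm), 118 mm tall, about 0.22 kg. The point is on its axis, half-way up (59 mm above its base). At the start it stands on the other front disc of the stand. Its turn about the vertical does not matter.
- pod_center (a point): Coffee pod: white tapered cup with a flat foil top, widest (51 mm) at the top rim, about 37 mm at the base, 44 mm tall, 20 g. The point is on its axis, half-way up (22 mm above its base). At the start it stands on one of the two rear discs of the stand, so close behind a canister (66 mm from axis to axis) that a gripper has no room above it until the canister is gone.
- tub_center (a point): Creamer tub: small white tapered tub with a foil lid 37 mm across, narrower at the base, 24 mm tall, 20 g; a thin 5 mm lid tab points along this frame's +x, so take it across y. The point is on its axis, half-way up (12 mm above its base). At the start it stands on the other rear disc, behind the other canister, its frame within 0.5 rad of the stand's.
- stand: Canister stand: fixed light-wood board 170 x 240 mm, 12 mm thick, with four flush cork discs and a thin steel rail along its rear edge (78 mm behind the centre, its top 31 mm above the counter). Origin: centre of the board's underside, on the counter. x points to the rear (the rail), y to the left, z up. Front discs (80 mm across) at x = -40, y = +58 and -58 mm; rear discs (60 mm across) at x = +26, y = +58 and -58 mm. Things stand within 3 mm of the disc centres.
- mat: Side area: fixed dark rubber bar mat with grey ribs, 250 mm (x) by 140 mm (y), 3 mm thick; origin: centre of its underside, on the counter. It lies on the left or on the right of the stand. Both canisters fit on it side by side along x, for example 60 mm either side of its centre.
- coaster: Round cork coaster, 90 mm across, 5 mm thick, fixed on the brown wooden serving board (10 mm thick, 250 x 140 mm) on the other side of the stand. Origin: centre of its underside, 10 mm above the counter; the top is 15 mm above the counter.
- tile: Square white ceramic tile, 85 x 85 mm, 5 mm thick, fixed on the same serving board, 120 mm from the coaster (centre to centre). Origin: centre of its underside, 10 mm above the counter; the top is 15 mm above the counter.
- tin_center (a point): Bystander: creamer tin, white canister with a green lid, 72 mm across, 165 mm tall, standing loose behind the stand. The point is on its axis, half-way up. To be left alone.
- tape_center (a point): Bystander: roll of beige adhesive tape lying flat, 94 mm across, 25 mm high, loose on the counter just in front of the stand (on the robot's side). The point is its centre, half-way up. To be left alone.
Things that resemble listed ones, but are neither listed nor needed, are in the scene too. There is more than one size of the part that bears pod_center; the job needs the largest.

How it is judged (in metres and radians):
On the way, in this order (a step that is already met when the one before it is completed fails the run):
1. the sugar shaker and the honey jar both stand upright and released on the ribbed mat (x of shaker_center in the frame of mat between -0.125 and 0.125 m and y of shaker_center in the frame of mat between -0.07 and 0.07 m and height (world z) of shaker_center below 0.075 m and angle between each of shaker_center, jar_center's own z axis and vertical below 0.12 rad and linear speed of each of shaker, jar below 0.03 m/s and contact force between the fingers and shaker below 0.3 N and x of jar_center in the frame of mat between -0.125 and 0.125 m and y of jar_center in the frame of mat between -0.07 and 0.07 m and height (world z) of jar_center below 0.07 m and contact force between the fingers and jar below 0.3 N), for 0.2 s.
2. the pod stands on the coaster and the tub on the tile, released, while both canisters are still on the mat (all of step 1 and horizontal distance between pod_center and coaster below 0.015 m and height (world z) of pod_center between 0.031 and 0.045 m and angle between each of pod_center, tub_center's own z axis and vertical below 0.12 rad and linear speed of each of pod, tub below 0.03 m/s and contact force between the fingers and pod below 0.3 N and horizontal distance between tub_center and tile below 0.015 m and height (world z) of tub_center between 0.021 and 0.035 m and contact force between the fingers and tub below 0.3 N), for 0.2 s.
At the end, for the whole second after the job is handed in: The sugar shaker and the honey jar each stand within 15 mm of where they stood at the start, the pod's axis is within 15 mm of the coaster's centre and the tub's within 15 mm of the tile's centre; all four are upright (within 0.12 rad), at rest and released (distance of each of shaker_center, jar_center from where it was at the start of the episode below 0.015 m and angle between each of shaker_center, jar_center, pod_center, tub_center's own z axis and vertical below 0.12 rad and linear speed of each of shaker, jar, pod, tub below 0.03 m/s and contact force between the fingers and shaker below 0.3 N and contact force between the fingers and jar below 0.3 N and horizontal distance between pod_center and coaster below 0.015 m and height (world z) of pod_center between 0.031 and 0.045 m and contact force between the fingers and pod below 0.3 N and horizontal distance between tub_center and tile below 0.015 m and height (world z) of tub_center between 0.021 and 0.035 m and contact force between the fingers and tub below 0.3 N); the robot touches nothing.
It fails at once if the creamer tin is moved by more than 20 mm (distance of tin_center from where it was at the start of the episode above 0.02 m).
It fails at once if the roll of tape is moved by more than 20 mm (distance of tape_center from where it was at the start of the episode above 0.02 m).
It fails at once if a canister, the pod or the tub is tipped over (angle between any of shaker_center, jar_center, pod_center, tub_center's own z axis and vertical above 0.7 rad).
It also fails if it takes over 115 s, if anything falls off the work surface, if the arm or the gripper's body presses on something with over 40 N, if the wrist force passes 120 N, or if a joint passes its speed limit or range.

## Working session

There is one attempt and no reset: what is moved stays moved. The work goes in short steps, Python scripts to look and compute and a tool call to move; the robot and the scene stay as the last step left them, time stands still between calls to the robot, and variables do not carry over. Pictures are saved under pics/ and viewed, at most 14 in all, crops included, and the job is handed in when it is done.

Besides the shell and the picture viewer there is one more tool, called after "Request:" in YAML: its name, and indented under it one key for each argument. servo_tool: Moves the arm, as the interface text tells. Its arguments: {"type":"object","properties":{"increments":{"type":"array","items":{"type":"array","items":{"type":"number"}}}},"required":["increments"]}

```bash
mkdir -p pics
cat > h.py <<'E'
import numpy as np, cv2
from scipy.spatial.transform import Rotation as R
from workcell import ctrl
def snap(name,fn):
    o=ctrl.get_obs(); d=ctrl.get_image(name)
    if 'extrinsics' in d: E=np.array(d['extrinsics'])
    else:
        T=np.eye(4);T[:3,:3]=R.from_rotvec(o['orientation']).as_matrix();T[:3,3]=o['ee_pos'];E=T@np.array(d['tool_from_camera'])
    cv2.imwrite(f'pics/{fn}.png',d['image'][:,:,::-1])
    np.savez(f'pics/{fn}.npz',E=E,k=[d['fx'],d['fy'],d['cx'],d['cy']],img=d['image'])
    return {k:v for k,v in d.items() if k!='image'}
def load(fn):
    z=np.load(f'pics/{fn}.npz');return z['E'],z['k'],z['img']
def w(fn,u,v,z):
    E,k,_=load(fn); r=E[:3,:3]@np.array([(u-k[2])/k[0],-(v-k[3])/k[1],-1]); o=E[:3,3]
    return o+r*(z-o[2])/r[2]
def px(fn,p):
    E,k,_=load(fn); c=E[:3,:3].T@(np.array(p)-E[:3,3]); return k[2]+k[0]*c[0]/-c[2], k[3]-k[1]*c[1]/-c[2]
E
python3 - <<'E'
from h import *
np.set_printoptions(precision=3,suppress=True)
for n in('scene','side','wrist'): print(n,snap(n,n+'0'))
print(ctrl.get_obs())
a=cv2.imread('pics/scene0.png');cv2.imwrite('pics/scene0b.png',cv2.resize(a,(800,600),interpolation=cv2.INTER_CUBIC))
a=cv2.imread('pics/side0.png');cv2.imwrite('pics/side0b.png',cv2.resize(a,(800,600),interpolation=cv2.INTER_CUBIC))
E
```

```text
scene {'fx': 493.18264179096735, 'fy': 493.18264179096735, 'cx': 254.59113617084046, 'cy': 193.77524815244882, 'extrinsics': array([[   0.603,    0.398,   -0.692, -296.644],
       [  -0.798,    0.284,   -0.532, -647.339],
       [  -0.015,    0.872,    0.489,  676.766],
       [   0.   ,    0.   ,    0.   ,    1.   ]])}
side {'fx': 397.4450729824817, 'fy': 397.4450729824817, 'cx': 253.84487054807732, 'cy': 189.5043791040579, 'extrinsics': array([[   0.5  ,    0.431,   -0.751, -273.099],
       [  -0.866,    0.27 ,   -0.422, -475.626],
       [   0.021,    0.861,    0.508,  687.463],
       [   0.   ,    0.   ,    0.   ,    1.   ]])}
wrist {'fx': 264.85918469928384, 'fy': 264.85918469928384, 'cx': 258.857269400589, 'cy': 190.57172500194392, 'tool_from_camera': array([[   0.   ,    0.952,    0.305,   83.876],
       [   1.   ,   -0.   ,    0.   ,    0.586],
       [   0.001,    0.305,   -0.952, -161.897],
       [   0.   ,    0.   ,    0.   ,    1.   ]])}
{'t': 0.15, 'qpos': array([ 1.246,  0.424,  1.63 ,  0.   ,  1.089, -0.019]), 'qvel': array([ 0.002,  0.   , -0.003, -0.001, -0.001, -0.001]), 'joint_torque': array([  0.   , -54.498, -27.392,   0.064,   0.02 ,  -0.   ]), 'ee_pos': array([187.999, 595.614, 222.089]), 'orientation': array([-0.478, -3.105,  0.002]), 'ft_force': array([ 0.709,  0.195, -0.313]), 'moment': array([ 0.026, -0.041,  0.02 ]), 'grasp_force': 0.0, 'width': 87.70453247603572}
```

View pics/scene0b.png

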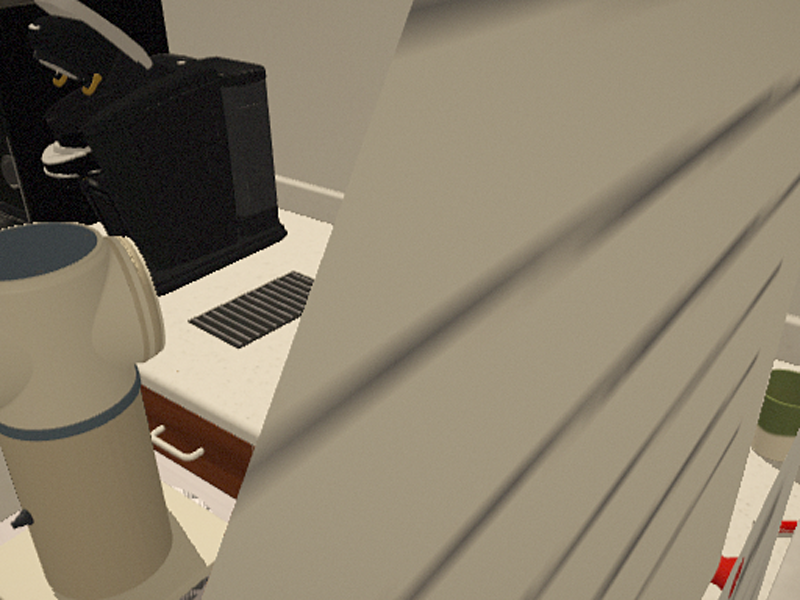

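View pics/side0b.png

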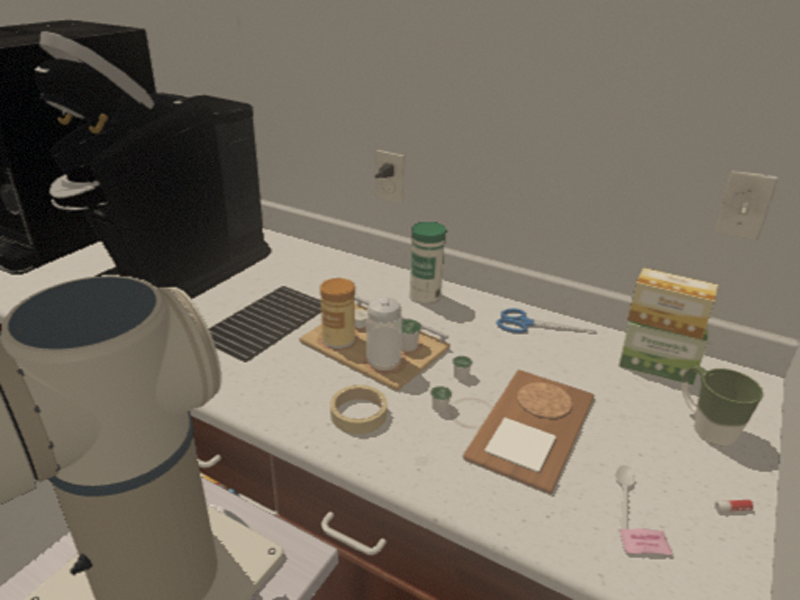

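View pics/wrist0.png

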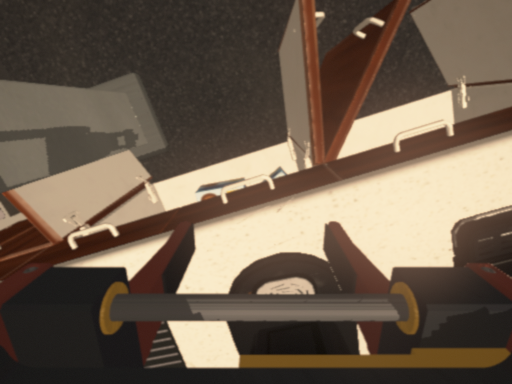

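The side view shows everything. At 800x600 scale the jar is at (338,312), the shaker at (384,335), a pod behind the shaker at (410,335) and a white tub behind the jar at (362,320). The mat is on the left at (270,320). The coaster is at (545,400) and the tile at (521,443). The tape is at (359,410), the tin at (427,262), and two smaller decoy pods are at (462,367) and (441,399). The scene view is blocked by the arm.

Run:
```python
from h import *
a=cv2.imread('pics/side0.png')
c=a[170:265,120:300]
cv2.imwrite('pics/c1.png',cv2.resize(c,(796,420),interpolation=cv2.INTER_CUBIC))
s=1.5625
def W(u,v,z): return np.round(w('side0',u/s,v/s,z)).astype(int)
for n,u,v,z in [('standL',300,343,12),('near',400,383,12),('right',448,348,12),('jartop',338,284,118+12),('shtop',384,302,140),('pod',410,326,56),('coaster',545,400,15),('tile',521,443,15),('tin',429,230,165),('tape',359,403,25),('matL',210,330,3),('matnear',246,358,3),('matT',285,288,3),('d1',462,361,35),('d2',441,392,35)]: print(n,W(u,v,z))
```

```text
standL [478 153  12]
near [472 -67  12]
right [611 -92  12]
jartop [532 100 130]
shtop [508 -12 140]
pod [579 -26  56]
coaster [ 557 -299   15]
tile [ 439 -300   15]
tin [763  35 165]
tape [378 -44  25]
matL [431 339   3]
matnear [398 216   3]
matT [639 320   3]
d1 [ 558 -144   35]
d2 [ 462 -150   35]
```

View pics/c1.png

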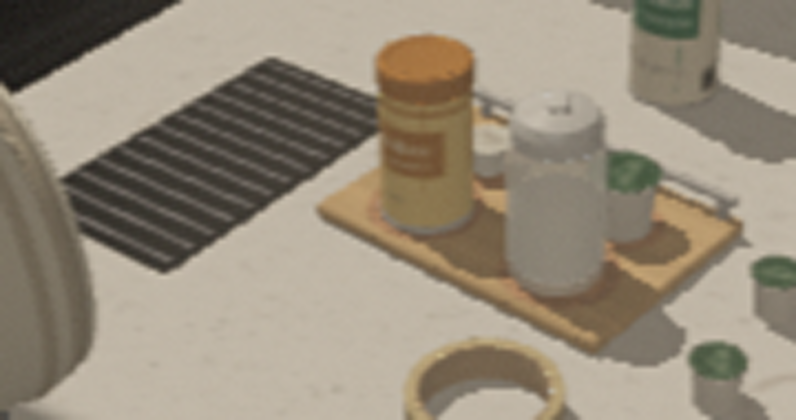

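Request:
servo_tool:
  increments:
    - [14,-42,13,0,0,12,1]
    - [14,-42,13,0,0,12,1]
    - [14,-42,13,0,0,12,1]
    - [14,-42,13,0,0,12,1]
    - [14,-42,13,0,0,12,1]
    - [14,-42,13,0,0,12,1]
    - [14,-42,13,0,0,12,1]
    - [14,-42,13,0,0,12,1]
    - [14,-42,13,0,0,12,1]
    - [14,-42,13,0,0,12,1]
    - [14,-42,13,0,0,12,1]
    - [35,-55,13,0,0,12,1]
    - [35,-55,13,0,0,12,1]
    - [35,-55,13,0,0,12,1]
    - [35,-55,13,0,0,12,1]
    - [35,-55,13,0,0,12,1]
    - [35,-55,13,0,0,12,1]
    - [35,-55,13,0,0,12,1]
    - [35,-55,13,0,0,12,1]
    - [35,-55,13,0,0,12,1]

```text
t: 1.82
ee_pos: [537.5, 46.0, 352.0]
orientation: [-0.152, -3.136, -0.0]
ft_force: [-0.5, 0.0, 0.2]
width: 87.8
grasp_force: 0.0
```

Run:
```python
from h import *
np.set_printoptions(precision=3,suppress=True)
o=ctrl.get_obs();print(o['t'],o['qpos'],o['ee_pos'],o['orientation'])
snap('wrist','w1');snap('scene','s1')
s=1.5625
for u,v in [(270,250),(175,297)]: print(w('side0',u/s,v/s,0))
a=cv2.imread('pics/w1.png');cv2.imwrite('pics/w1b.png',cv2.resize(a,(800,600),interpolation=cv2.INTER_CUBIC))
a=cv2.imread('pics/s1.png');cv2.imwrite('pics/s1b.png',cv2.resize(a,(800,600),interpolation=cv2.INTER_CUBIC))
```

```text
1.8167 [ 0.063  0.168  1.677  0.     1.298 -1.411] [537.468  45.956 351.98 ] [-0.152 -3.136 -0.   ]
[771.524 473.549   0.   ]
[487.973 497.051   0.   ]
```

View pics/w1b.png

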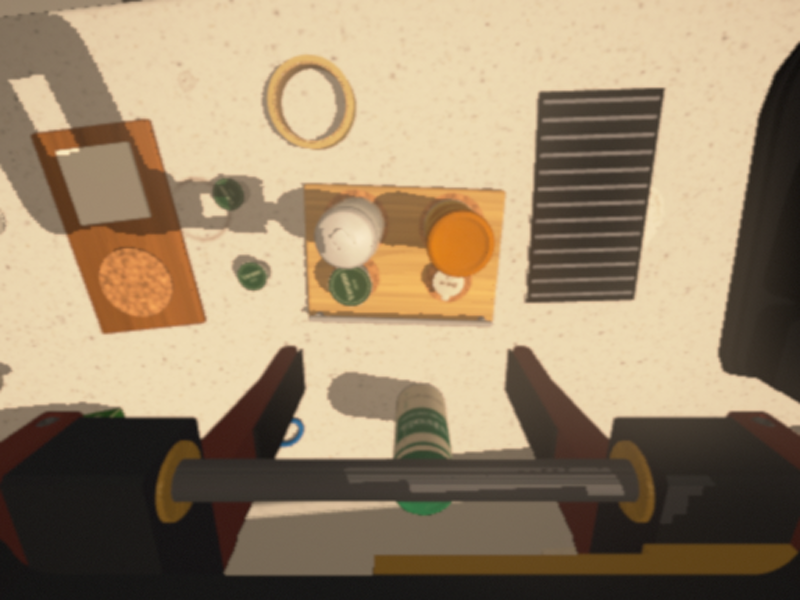

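Run:
```python
from h import *
s=1.5625
def W(u,v,z): return np.round(w('w1',u/s,v/s,z)).astype(int)
for n,u,v,z in [('st',305,184,12),('st',505,191,12),('st',491,320,12),('st',309,316,12),('jar',460,243,130),('sh',344,239,140),('pod',351,285,56),('tub',449,284,36),('mat',540,92,3),('mat',663,88,3),('mat',634,299,3),('mat',528,301,3),('coaster',135,282,15),('tile',55,152,15),('tile',132,141,15),('tile',151,216,15),('tile',79,226,15),('tape',312,98,25),('tinbase',424,392,0),('machine',720,365,0),('machine',765,110,0)]: print(n,W(u,v,z))
c=cv2.imread('pics/w1.png')[115:210,185:330]
cv2.imwrite('pics/c2.png',cv2.resize(c,(798,523),interpolation=cv2.INTER_CUBIC))
```

```text
st [463 -64  12]
st [494 169  12]
st [655 147  12]
st [626 -86  12]
jar [528  99 130]
sh [512  -6 140]
pod [578 -20  56]
tub [594  94  36]
mat [391 213   3]
mat [400 349   3]
mat [647 335   3]
mat [636 198   3]
coaster [ 560 -295   15]
tile [ 401 -340   15]
tile [ 398 -249   15]
tile [ 482 -252   15]
tile [ 485 -341   15]
tape [376 -38  25]
tinbase [758  52   0]
machine [756 461   0]
machine [434 469   0]
```

View pics/c2.png

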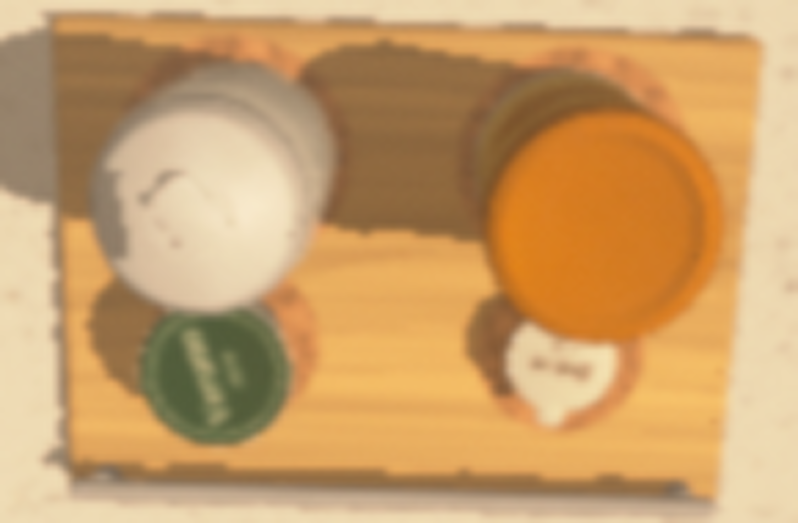

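View pics/s1b.png

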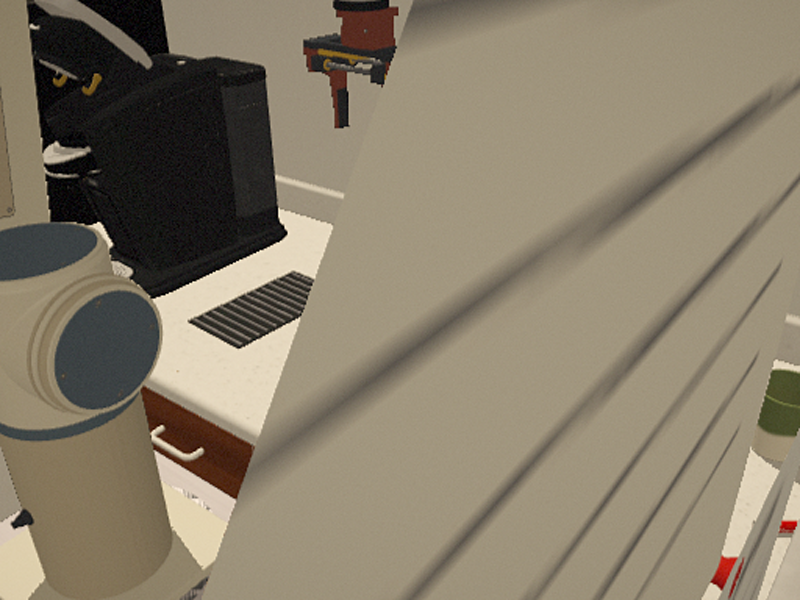

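The wrist view gives a consistent stand: centre (560,41), yaw −0.133. The jar is at about (528,102), the shaker (512,−9), the pod (578,−20) and the tub (594,95), with the tub's tab pointing roughly to +x. The mat centre is (518,274) and the coaster (560,−297). The scene camera is blocked by a fixed obstacle. I'll start with the jar.

Request:
servo_tool:
  increments:
    - [-1,5.6,0,0,0,-2,1]
    - [-1,5.6,-2,0,0,-2,1]
    - [-1,5.6,-6,0,0,-2,1]
    - [-1,5.6,-10,0,0,-2,1]
    - [-1,5.6,-14,0,0,-2,1]
    - [-1,5.6,-18,0,0,-2,1]
    - [-1,5.6,-22,0,0,-2,1]
    - [-1,5.6,-25,0,0,-2,1]
    - [-1,5.6,-27,0,0,-2,1]
    - [-1,5.6,-27.9,0,0,-2,1]
    - [-1,5.6,-27.9,0,0,-2,1]

```text
t: 2.83
ee_pos: [526.4, 102.5, 72.4]
orientation: [-0.204, -3.132, 0.001]
ft_force: [-0.1, 0.1, 0.5]
width: 88.1
grasp_force: 0.0
```

Request:
servo_tool:
  increments:
    - [0,0,0,0,0,0,-1]
    - [0,0,0,0,0,0,-1]
    - [0,0,0,0,0,0,-1]
    - [0,0,0,0,0,0,-1]
    - [0,0,0,0,0,0,-1]
    - [0,0,0,0,0,0,-1]

```text
t: 3.33
ee_pos: [529.2, 102.2, 75.0]
orientation: [0.206, 3.132, 0.001]
ft_force: [-1.1, -0.2, 7.9]
width: 62.9
grasp_force: 30.0
```

Request:
servo_tool:
  increments:
    - [0,0,1,0,0,0,-1]
    - [0,0,4,0,0,0,-1]
    - [0,0,7,0,0,0,-1]
    - [1,3,8,0,0,0,-1]
    - [2,6,8,0,0,0,-1]
    - [3,9,8,0,0,0,-1]
    - [4,12,8,0,0,0,-1]
    - [5,15,8,0,0,0,-1]
    - [5,16.9,7,0,0,0,-1]
    - [5,16.9,5,0,0,0,-1]
    - [5,16.9,3,0,0,0,-1]
    - [5,16.9,1.5,0,0,0,-1]
    - [5,16.9,0.5,0,0,0,-1]
    - [5,16.9,0,0,0,0,-1]
    - [5,16.9,-0.4,0,0,0,-1]
    - [5,16.9,-0.7,0,0,0,-1]
    - [5,16.9,-0.8,0,0,0,-1]
    - [5,16.9,-0.8,0,0,0,-1]

```text
t: 4.83
ee_pos: [578.6, 271.0, 66.3]
orientation: [0.206, 3.134, 0.001]
ft_force: [0.2, 0.6, -2.1]
width: 62.7
grasp_force: 30.0
```

Request:
servo_tool:
  increments:
    - [0,0,-0.1,0,0,0,-1]
    - [0,0,-0.1,0,0,0,-1]
    - [0,0,-0.1,0,0,0,1]
    - [0,0,-0.1,0,0,0,1]
    - [0,0,-0.1,0,0,0,1]
    - [0,0,-0.1,0,0,0,1]
    - [0,0,-0.1,0,0,0,1]
    - [0,0,2,0,0,0,1]
    - [0,0,6,0,0,0,1]
    - [0,0,10,0,0,0,1]
    - [0,0,14,0,0,0,1]
    - [0,0,16,0,0,0,1]

```text
t: 5.83
ee_pos: [579.9, 271.8, 230.8]
orientation: [0.206, 3.129, 0.005]
ft_force: [1.0, -0.2, -0.2]
width: 87.9
grasp_force: 0.0
```

Request:
servo_tool:
  increments:
    - [-0.8,-3.5,0,0,0,0,1]
    - [-1.7,-7,0,0,0,0,1]
    - [-2.5,-10.5,0,0,0,0,1]
    - [-3.3,-14,0,0,0,0,1]
    - [-4.2,-17.5,0,0,0,0,1]
    - [-5,-21,0,0,0,0,1]
    - [-5.9,-24.5,0,0,0,0,1]
    - [-6.5,-27,0,0,0,0,1]
    - [-6.7,-28,0,0,0,0,1]
    - [-6.7,-28,-3,0,0,0,1]
    - [-6.7,-28,-6,0,0,0,1]
    - [-6.7,-28,-9,0,0,0,1]
    - [-6.7,-28,-12,0,0,0,1]
    - [-6.7,-28,-14,0,0,0,1]
    - [-6.7,-28,-15,0,0,0,1]
    - [-6.7,-28,-15,0,0,0,1]

```text
t: 7.17
ee_pos: [509.9, -8.5, 73.7]
orientation: [-0.205, -3.131, -0.0]
ft_force: [0.4, 0.2, 0.5]
width: 87.7
grasp_force: 0.0
```

Request:
servo_tool:
  increments:
    - [0,0,0,0,0,0,-1]
    - [0,0,0,0,0,0,-1]
    - [0,0,0,0,0,0,-1]
    - [0,0,0,0,0,0,-1]
    - [0,0,0,0,0,0,-1]
    - [0,0,0,0,0,0,-1]

```text
t: 7.67
ee_pos: [512.1, -9.0, 76.8]
orientation: [0.206, 3.133, 0.0]
ft_force: [-1.3, 0.2, 7.0]
width: 61.8
grasp_force: 30.0
```

Request:
servo_tool:
  increments:
    - [0,0,1,0,0,0,-1]
    - [0,0,4,0,0,0,-1]
    - [0,0,7,0,0,0,-1]
    - [-0.6,3,8,0,0,0,-1]
    - [-1.2,6.5,8,0,0,0,-1]
    - [-1.8,10,8,0,0,0,-1]
    - [-2.4,13.5,8,0,0,0,-1]
    - [-3,17,8,0,0,0,-1]
    - [-3.7,20.5,8,0,0,0,-1]
    - [-4.3,24,8,0,0,0,-1]
    - [-5,27,8,0,0,0,-1]
    - [-5.2,28.7,7,0,0,0,-1]
    - [-5.2,28.7,5,0,0,0,-1]
    - [-5.2,28.7,3,0,0,0,-1]
    - [-5.2,28.7,1,0,0,0,-1]
    - [-5.2,28.7,0,0,0,0,-1]
    - [-5.2,28.7,-0.4,0,0,0,-1]
    - [-5.2,28.7,-0.7,0,0,0,-1]
    - [-5.2,28.7,-0.8,0,0,0,-1]
    - [-5.2,28.7,-0.8,0,0,0,-1]

```text
t: 9.33
ee_pos: [459.7, 278.1, 68.4]
orientation: [0.206, 3.134, 0.001]
ft_force: [0.1, -0.5, -2.3]
width: 61.8
grasp_force: 30.0
```

Request:
servo_tool:
  increments:
    - [0,0,-0.1,0,0,0,-1]
    - [0,0,-0.1,0,0,0,-1]

```text
t: 9.5
ee_pos: [459.9, 278.3, 67.8]
orientation: [0.206, 3.133, 0.001]
ft_force: [-0.8, -0.8, 4.1]
width: 61.6
grasp_force: 30.0
```

Request:
servo_tool:
  increments:
    - [0,0,0,0,0,0,1]
    - [0,0,0,0,0,0,1]
    - [0,0,0,0,0,0,1]
    - [0,0,0,0,0,0,1]
    - [0,0,0,0,0,0,1]
    - [0,0,3,0,0,0,1]
    - [0,0,7,0,0,0,1]
    - [0,0,11,0,0,0,1]
    - [0,0,15,0,0,0,1]
    - [1,-2,18,0,0,0,1]
    - [3,-5,20,0,0,0,1]
    - [5,-8,20,0,0,0,1]
    - [7,-11.5,20,0,0,0,1]
    - [9,-15,20,0,0,0,1]
    - [10,-18,20,0,0,0,1]
    - [11,-21,20,0,0,0,1]
    - [12,-24,20,0,0,0,1]
    - [12,-24,20,0,0,0,1]
    - [12,-24,20,0,0,0,1]

```text
t: 11.08
ee_pos: [579.3, 36.6, 266.4]
orientation: [-0.211, -3.134, -0.0]
ft_force: [0.0, -0.3, 0.1]
width: 87.7
grasp_force: 0.0
```

Run:
```python
from h import *
o=ctrl.get_obs();print(o['t'],o['qpos'].round(3),o['ee_pos'],o['qvel'].round(3))
snap('wrist','w2')
a=cv2.imread('pics/w2.png');cv2.imwrite('pics/w2b.png',cv2.resize(a,(800,600),interpolation=cv2.INTER_CUBIC))
```

```text
11.0833 [ 0.043  0.31   1.69   0.     1.141 -1.394] [579.25001544  36.62276055 266.3869664 ] [ 0.043 -0.008  0.014  0.01   0.002  0.012]
```

View pics/w2b.png

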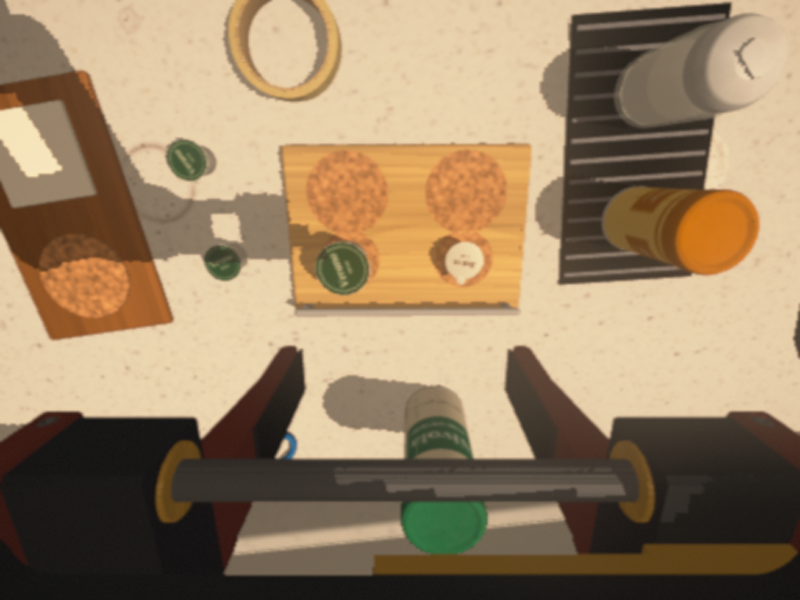

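Run:
```python
from h import *
s=1.5625
def W(u,v,z): return w('w2',u/s,v/s,z)
for n,u,v,z in [('pod',343,268,56),('tub',465,262,36),('tab',462.5,283,36),('d',347,192,12),('d',466,194,12),('coaster',85,276,15),('tileR',97,193,15),('tileR',69,100,15),('tileB',8,208,15)]: print(n,W(u,v,z).round(1))
a=W(465,262,36);b=W(462.5,283,36);print('tabyaw',np.arctan2(*(b-a)[[1,0]]))
# automated
E,k,img=load('w2')
hsv=cv2.cvtColor(img,cv2.COLOR_RGB2HSV)
def cen(m,box,name,z):
    x0,y0,x1,y1=box; mm=np.zeros_like(m); mm[y0:y1,x0:x1]=m[y0:y1,x0:x1]
    n,l,st,c=cv2.connectedComponentsWithStats(mm); i=1+np.argmax(st[1:,4]); 
    print(name,c[i].round(1),st[i],w('w2',c[i][0],c[i][1],z).round(1)); return l==i
g=((hsv[:,:,0]>45)&(hsv[:,:,0]<90)&(hsv[:,:,1]>50)).astype(np.uint8)
cen(g,(195,150,245,195),'pod',56)
wh=((hsv[:,:,1]<60)&(hsv[:,:,2]>130)).astype(np.uint8)
m=cen(wh,(280,150,315,185),'tub',36)
ys,xs=np.nonzero(m); P=np.array([w('w2',x,y,36)[:2] for x,y in zip(xs,ys)]); 
c=P.mean(0); d=P-c; r=np.hypot(*d.T); far=d[r>21]; print(len(far),np.arctan2(far[:,1].mean(),far[:,0].mean()),r.max())
```

```text
pod [578.3 -20.2  56. ]
tub [592.6  94.3  36. ]
tab [613.3  90.   36. ]
d [513.4 -10.8  12. ]
d [530.9 104.2  12. ]
coaster [ 560.1 -293.    15. ]
tileR [ 481.8 -251.    15. ]
tileR [ 399.5 -246.8   15. ]
tileB [ 483.9 -342.6   15. ]
tabyaw -0.2058668403164241Traceback (most recent call last):
  File "<stdin>", line 14, in <module>
  File "<stdin>", line 11, in cen
    return _wrapfunc(a, 'argmax', axis=axis, out=out, **kwds)
    return bound(*args, **kwds)
ValueError: attempt to get argmax of an empty sequence
```

Request:
servo_tool:
  increments:
    - [-0.1,-3,0,0,0,0,1]
    - [-0.1,-5.8,-2,0,0,0,1]
    - [-0.1,-5.8,-6,0,0,0,1]
    - [-0.1,-5.8,-10,0,0,0,1]
    - [-0.1,-5.8,-14,0,0,0,1]
    - [-0.1,-5.8,-18,0,0,0,1]
    - [-0.1,-5.8,-20,0,0,0,1]
    - [-0.1,-5.8,-22,0,0,0,1]
    - [-0.1,-5.8,-23.2,0,0,0,1]
    - [-0.1,-5.8,-24,0,0,0,1]
    - [-0.1,-5.8,-24,0,0,0,1]
    - [-0.1,-5.8,-24,0,0,0,-1]
    - [-0.1,-5.8,-24,0,0,0,-1]
    - [-0.1,-5.8,-24,0,0,0,-1]
    - [-0.1,-5.8,-24,0,0,0,-1]
    - [-0.1,-5.8,-24,0,0,0,-1]
    - [-0.1,-5.8,-24,0,0,0,-1]
    - [-0.1,-5.8,-24,0,0,0,-1]

```text
t: 12.63
ee_pos: [578.4, -20.1, 27.2]
orientation: [0.206, 3.134, 0.0]
ft_force: [-1.1, 0.4, 3.8]
width: 48.4
grasp_force: 30.0
```

Request:
servo_tool:
  increments:
    - [0,0,1,0,0,0,-1]
    - [0,0,4,0,0,0,-1]
    - [0,0,7,0,0,0,-1]
    - [0.3,-3,10,0,0,0,-1]
    - [0.5,-6,12,0,0,0,-1]
    - [0.8,-9.5,12.3,0,0,0,-1]
    - [1,-13,12.3,0,0,0,-1]
    - [1.3,-16.5,12.3,0,0,0,-1]
    - [1.6,-20,12.3,0,0,0,-1]
    - [1.9,-23,12.3,0,0,0,-1]
    - [2.2,-26,12.3,0,0,0,-1]
    - [2.2,-27,12.3,0,0,0,-1]
    - [2.2,-27,12.3,0,0,0,-1]
    - [2.2,-27,12.3,0,0,0,-1]

```text
t: 13.8
ee_pos: [599.6, -289.6, 149.7]
orientation: [-0.208, -3.134, -0.001]
ft_force: [-0.0, 0.8, -0.4]
width: 48.9
grasp_force: 30.0
```

Run:
```python
from h import *
o=ctrl.get_obs();print(o['t'],o['ee_pos'],o['width'])
snap('wrist','w3')
a=cv2.imread('pics/w3.png');cv2.imwrite('pics/w3b.png',cv2.resize(a,(800,600),interpolation=cv2.INTER_CUBIC))
```

```text
13.8 [ 599.59803722 -289.62532825  149.66390112] 48.901019979296755
```

View pics/w3b.png

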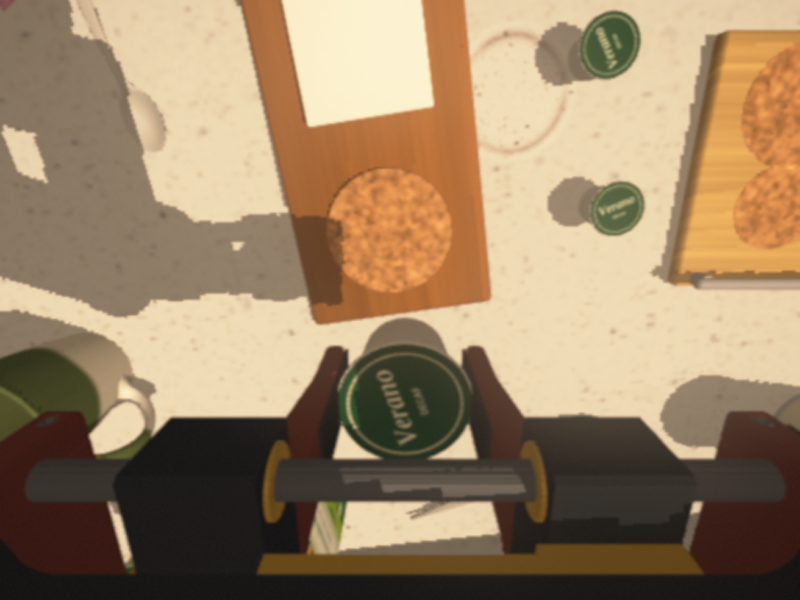

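The wrist view shows the pod held upright at (405,400), the coaster centred at (390,230), and the tile's near edge from (309,126) to (433,106).

Run:
```python
from h import *
s=1.5625
W=lambda u,v,z:w('w3',u/s,v/s,z)
for n,u,v,z in [('coaster',390,230,15),('cL',328,230,15),('cR',452,230,15),('pod',405,402,179),('tileL',309,126,15),('tileR',434,106,15)]: print(n,W(u,v,z).round(1))
c=W(390,230,15)
a,b=W(309,126,15),W(434,106,15); m=(a+b)/2; d=(b-a)[:2];L=np.hypot(*d);nrm=np.array([-d[1],d[0]])/L; 
print(L,m,'tile',m[:2]-42.5*nrm,m[:2]+42.5*nrm)
```

```text
coaster [ 559.  -294.2   15. ]
cL [ 553.1 -338.2   15. ]
cR [ 564.8 -250.3   15. ]
pod [ 598.5 -288.9  179. ]
tileL [ 483.6 -337.8   15. ]
tileR [ 482.5 -254.1   15. ]
83.66035731963127 [ 483.07556761 -295.92781561   15.        ] tile [ 525.5716587  -295.35141153] [ 440.57947651 -296.50421969]
```

Request:
servo_tool:
  increments:
    - [-3,-0.3,0,0,0,0,-1]
    - [-4,-0.5,-3,0,0,0,-1]
    - [-4,-0.5,-6,0,0,0,-1]
    - [-4,-0.5,-8,0,0,0,-1]
    - [-4,-0.5,-10,0,0,0,-1]
    - [-4,-0.5,-11,0,0,0,-1]
    - [-4,-0.5,-11.6,0,0,0,-1]
    - [-4,-0.5,-11.9,0,0,0,-1]
    - [-4,-0.5,-11.9,0,0,0,-1]
    - [-4,-0.5,-11.9,0,0,0,-1]

```text
t: 14.68
ee_pos: [560.9, -295.0, 31.7]
orientation: [0.205, 3.134, -0.001]
ft_force: [0.5, 0.1, -0.5]
width: 48.4
grasp_force: 30.0
```

Request:
servo_tool:
  increments:
    - [0,0,-0.15,0,0,0,-1]
    - [0,0,-0.15,0,0,0,-1]
    - [0,0,-0.15,0,0,0,1]
    - [0,0,-0.15,0,0,0,1]
    - [0,0,-0.15,0,0,0,1]
    - [0,0,-0.15,0,0,0,1]
    - [0,0,-0.15,0,0,0,1]
    - [0,0,1,0,0,0,1]
    - [0,0,4,0,0,0,1]
    - [0,0,8,0,0,0,1]
    - [0,0,12,0,0,0,1]
    - [0,0,12,0,0,0,1]

```text
t: 15.68
ee_pos: [564.3, -297.3, 159.5]
orientation: [0.205, 3.123, -0.009]
ft_force: [1.1, -1.3, 0.3]
width: 87.9
grasp_force: 0.0
```

Run:
```python
from h import *
o=ctrl.get_obs();print(o['t'],o['ee_pos'],o['width'])
snap('wrist','w4');snap('side','d4')
a=cv2.imread('pics/w4.png');cv2.imwrite('pics/w4b.png',cv2.resize(a,(800,600),interpolation=cv2.INTER_CUBIC))
```

```text
15.6833 [ 564.33931859 -297.31673247  159.48819031] 87.86920873097206
```

View pics/w4b.png

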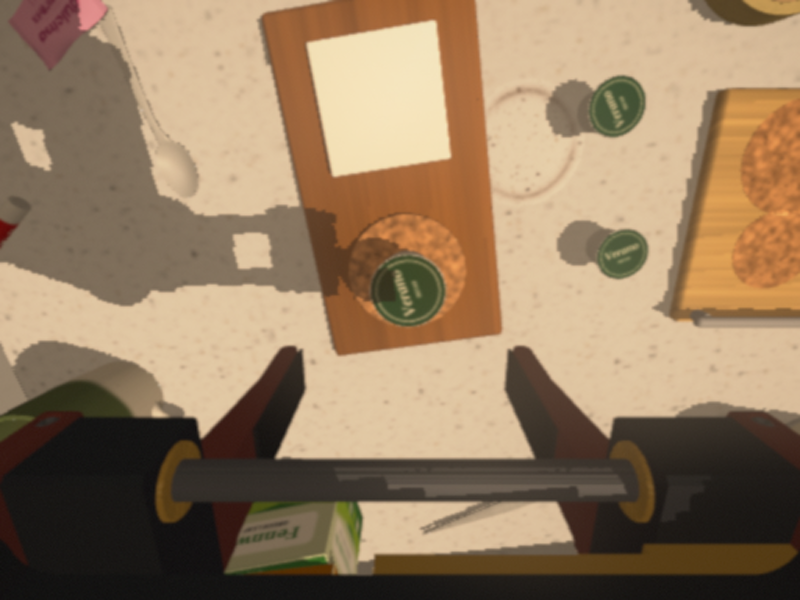

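Run:
```python
from h import *
s=1.5625
W=lambda u,v,z:w('w4',u/s,v/s,z)[:2]
p=W(408,289,59);c=W(407,270,15);print(p,c,np.hypot(*(p-c)))
P=np.array([W(*q,15) for q in [(307,42),(437,20),(451,157),(332,177)]]);print(P.round(1),P.mean(0))
print(ctrl.get_obs()['ee_pos'])
```

```text
[ 560.08507365 -294.51701318] [ 558.53869349 -294.94992125] 1.6058334314682066
[[ 399.7 -339.4]
 [ 398.6 -255. ]
 [ 481.8 -254. ]
 [ 484.2 -339. ]] [ 441.07324889 -296.83845173]
[ 561.35290614 -295.7000858   153.58741882]
```

Request:
servo_tool:
  increments:
    - [0.3,3,0,0,0,-4,1]
    - [0.6,7,0,0,0,-4,1]
    - [1,11,0,0,0,-4,1]
    - [1.3,15,0,0,0,-4,1]
    - [1.6,19,0,0,0,-4,1]
    - [2,23,0,0,0,-4,1]
    - [2.3,27,0,0,0,-4,1]
    - [2.6,31,0,0,0,-4,1]
    - [3,35,0,0,0,-4,1]
    - [3.3,38,0,0,0,-4,1]
    - [3.3,38.9,-1,0,0,-4,1]
    - [3.3,38.9,-4,0,0,-4,1]
    - [3.3,38.9,-7,0,0,-4,1]
    - [3.3,38.9,-9,0,0,-4,1]
    - [3.3,38.9,-11,0,0,-4,1]
    - [3.3,38.9,-12,0,0,-4,1]
    - [3.3,38.9,-12.8,0,0,-4,1]
    - [3.3,38.9,-13.3,0,0,-4,1]
    - [3.3,38.9,-13.6,0,0,-4,1]
    - [3.3,38.9,-13.7,0,0,-4,1]

```text
t: 17.45
ee_pos: [593.4, 93.8, 13.8]
orientation: [0.316, 3.125, 0.0]
ft_force: [-0.4, -0.7, -0.3]
width: 87.5
grasp_force: 0.0
```

Request:
servo_tool:
  increments:
    - [0,0,0,0,0,0,-1]
    - [0,0,0,0,0,0,-1]
    - [0,0,0,0,0,0,-1]
    - [0,0,0,0,0,0,-1]
    - [0,0,0,0,0,0,-1]
    - [0,0,0,0,0,0,-1]
    - [0,0,0,0,0,0,-1]
    - [0,0,0,0,0,0,-1]

```text
t: 18.12
ee_pos: [593.1, 94.0, 13.7]
orientation: [0.315, 3.126, -0.0]
ft_force: [-0.3, 0.5, 0.2]
width: 38.2
grasp_force: 0.2
```

Request:
servo_tool:
  increments:
    - [0,0,0,0,0,0,-1]
    - [0,0,0,0,0,0,-1]
    - [0,0,0,0,0,0,-1]

```text
t: 18.37
ee_pos: [593.1, 94.0, 13.7]
orientation: [0.315, 3.126, -0.0]
ft_force: [-0.6, -0.4, 1.0]
width: 33.0
grasp_force: 30.0
```

Request:
servo_tool:
  increments:
    - [0,0,1,0,0,0,-1]
    - [0,0,4,0,0,0,-1]
    - [0,0,7,0,0,0,-1]
    - [-1,-2.6,10,0,0,0,-1]
    - [-2.3,-6,12,0,0,0,-1]
    - [-3.5,-9,12,0,0,0,-1]
    - [-5,-12.8,12,0,0,0,-1]
    - [-6.4,-16.4,12,0,0,0,-1]
    - [-7.8,-20,12,0,0,0,-1]
    - [-9.2,-23.6,12,0,0,0,-1]
    - [-10.6,-27.2,12,0,0,0,-1]
    - [-12,-30.8,12,0,0,0,-1]
    - [-13.4,-34.4,12,0,0,0,-1]
    - [-14.5,-37.2,12,0,0,0,-1]
    - [-15.2,-39,11,0,0,0,-1]
    - [-15.2,-39,9,0,0,0,-1]
    - [-15.2,-39,7,0,0,0,-1]
    - [-15.2,-39,5,0,0,0,-1]
    - [-15.2,-39,3,0,0,0,-1]
    - [-15.2,-39,2,0,0,0,-1]

```text
t: 20.03
ee_pos: [440.2, -295.6, 32.3]
orientation: [-0.316, -3.124, -0.002]
ft_force: [-0.0, -0.5, -0.2]
width: 33.4
grasp_force: 30.0
```

Request:
servo_tool:
  increments:
    - [0,0,-0.6,0,0,0,-1]
    - [0,0,-1,0,0,0,-1]
    - [0,0,-1.4,0,0,0,-1]
    - [0,0,-1.6,0,0,0,-1]
    - [0,0,-1.65,0,0,0,-1]
    - [0,0,-1.65,0,0,0,-1]

```text
t: 20.53
ee_pos: [441.4, -296.2, 17.6]
orientation: [0.315, 3.125, -0.001]
ft_force: [-0.8, -0.3, 0.1]
width: 33.7
grasp_force: 30.0
```

Request:
servo_tool:
  increments:
    - [0,0,-0.1,0,0,0,-1]
    - [0,0,-0.1,0,0,0,-1]
    - [0,0,-0.1,0,0,0,1]
    - [0,0,-0.1,0,0,0,1]
    - [0,0,-0.1,0,0,0,1]
    - [0,0,-0.1,0,0,0,1]
    - [0,0,-0.1,0,0,0,1]
    - [0,0,-0.1,0,0,0,1]
    - [0,0,1,0,0,0,1]
    - [0,0,4,0,0,0,1]
    - [0,0,8,0,0,0,1]
    - [2,0,12,0,0,0,1]
    - [5,0,16,0,0,0,1]
    - [5,0,20,0,0,0,1]
    - [5,0,20,0,0,0,1]
    - [5,0,20,0,0,0,1]
    - [5,0,20,0,0,0,1]

```text
t: 21.95
ee_pos: [490.7, -295.7, 217.4]
orientation: [0.315, 3.125, -0.0]
ft_force: [0.3, -0.6, 0.2]
width: 88.1
grasp_force: 0.0
```

Run:
```python
from h import *
o=ctrl.get_obs();print(o['t'],o['ee_pos'],o['width'])
snap('wrist','w5');snap('side','d5')
a=cv2.imread('pics/w5.png');cv2.imwrite('pics/w5b.png',cv2.resize(a,(800,600),interpolation=cv2.INTER_CUBIC))
```

```text
21.95 [ 490.65040854 -295.7345993   217.43896405] 88.13503104529684
```

View pics/w5b.png

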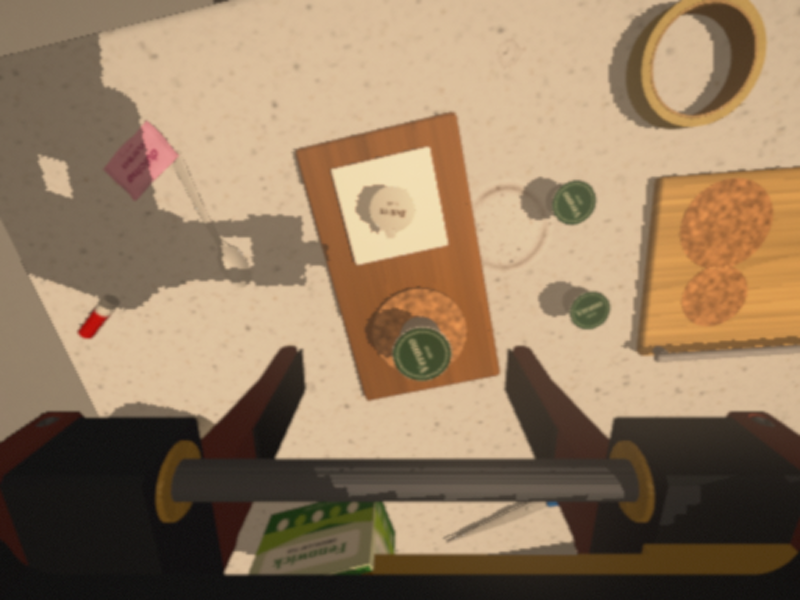

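The tub is upright in the middle of the tile at (391,211), and the pod is on the coaster. Next I return the shaker.

Request:
servo_tool:
  increments:
    - [-0.2,3,0,0,0,4,1]
    - [-0.4,7,0,0,0,4,1]
    - [-0.6,11,0,0,0,4,1]
    - [-0.8,15,0,0,0,4,1]
    - [-1,19,0,0,0,4,1]
    - [-1.3,23,0,0,0,4,1]
    - [-1.5,27,0,0,0,4,1]
    - [-1.7,31,0,0,0,4,1]
    - [-2,35,0,0,0,4,1]
    - [-2.2,39,0,0,0,4,1]
    - [-2.4,43,0,0,0,4,1]
    - [-2.6,47,0,0,0,4,1]
    - [-2.8,51,0,0,0,4,1]
    - [-3,55,0,0,0,4,1]
    - [-3.2,57.4,0,0,0,4,1]
    - [-3.2,57.4,0,0,0,4,1]
    - [-3.2,57.4,0,0,0,4,1]

```text
t: 23.47
ee_pos: [457.7, 278.0, 215.1]
orientation: [-0.202, -3.132, 0.004]
ft_force: [-0.9, -0.1, 0.2]
width: 87.7
grasp_force: 0.0
```

Request:
servo_tool:
  increments:
    - [0,0,-3,0,0,0,1]
    - [0,0,-6,0,0,0,1]
    - [0,0,-9,0,0,0,1]
    - [0,0,-11.5,0,0,0,1]
    - [0,0,-13.5,0,0,0,1]
    - [0,0,-14.5,0,0,0,1]
    - [0,0,-15,0,0,0,1]
    - [0,0,-15,0,0,0,1]
    - [0,0,-15,0,0,0,-1]
    - [0,0,-15,0,0,0,-1]
    - [0,0,-15,0,0,0,-1]
    - [0,0,-15,0,0,0,-1]
    - [0,0,-15,0,0,0,-1]
    - [0,0,-15,0,0,0,-1]

```text
t: 24.63
ee_pos: [459.7, 278.3, 68.0]
orientation: [0.206, 3.134, 0.001]
ft_force: [-0.3, -1.5, 6.1]
width: 61.2
grasp_force: 30.0
```

Request:
servo_tool:
  increments:
    - [0,0,1,0,0,0,-1]
    - [0,0,4,0,0,0,-1]
    - [0,0,7,0,0,0,-1]
    - [0.5,-3,8,0,0,0,-1]
    - [1.1,-6.5,8,0,0,0,-1]
    - [1.7,-10,8,0,0,0,-1]
    - [2.4,-13.5,8,0,0,0,-1]
    - [3,-17,8,0,0,0,-1]
    - [3.7,-20.5,8,0,0,0,-1]
    - [4.3,-24,8,0,0,0,-1]
    - [5,-27,8,0,0,0,-1]
    - [5.2,-28.7,7.5,0,0,0,-1]
    - [5.2,-28.7,6,0,0,0,-1]
    - [5.2,-28.7,4,0,0,0,-1]
    - [5.2,-28.7,2.5,0,0,0,-1]
    - [5.2,-28.7,1.6,0,0,0,-1]
    - [5.2,-28.7,1.2,0,0,0,-1]
    - [5.2,-28.7,1,0,0,0,-1]
    - [5.2,-28.7,1,0,0,0,-1]

```text
t: 26.22
ee_pos: [511.4, -8.9, 77.6]
orientation: [0.205, 3.135, -0.0]
ft_force: [-0.5, -0.1, -2.9]
width: 61.6
grasp_force: 30.0
```

Request:
servo_tool:
  increments:
    - [0,0,-0.1,0,0,0,-1]
    - [0,0,-0.1,0,0,0,-1]
    - [0,0,-0.1,0,0,0,1]
    - [0,0,-0.1,0,0,0,1]
    - [0,0,-0.1,0,0,0,1]
    - [0,0,-0.1,0,0,0,1]
    - [0,0,-0.1,0,0,0,1]
    - [0,0,2,0,0,0,1]
    - [0,0,6,0,0,0,1]
    - [0,0,10,0,0,0,1]
    - [0,0,14,0,0,0,1]
    - [0,0,16,0,0,0,1]
    - [0.8,3.5,16,0,0,0,1]
    - [1.7,7,16,0,0,0,1]
    - [2.6,11,16,0,0,0,1]
    - [3.6,15,16,0,0,0,1]
    - [4.5,19,16,0,0,0,1]
    - [5.4,22.5,16,0,0,0,1]
    - [6.2,26,16,0,0,0,1]
    - [6.7,28,16,0,0,0,1]

```text
t: 27.88
ee_pos: [578.4, 274.6, 237.0]
orientation: [0.203, 3.135, 0.001]
ft_force: [-0.4, -1.3, 0.2]
width: 88.1
grasp_force: 0.0
```

Request:
servo_tool:
  increments:
    - [0,0,0,0,0,0,1]
    - [0,0,0,0,0,0,1]
    - [0,0,-3,0,0,0,1]
    - [0,0,-6,0,0,0,1]
    - [0,0,-9,0,0,0,1]
    - [0,0,-12,0,0,0,1]
    - [0,0,-14.5,0,0,0,1]
    - [0,0,-16,0,0,0,1]
    - [0,0,-17,0,0,0,1]
    - [0,0,-17.2,0,0,0,1]
    - [0,0,-17.2,0,0,0,1]
    - [0,0,-17.2,0,0,0,-1]
    - [0,0,-17.2,0,0,0,-1]
    - [0,0,-17.2,0,0,0,-1]
    - [0,0,-17.2,0,0,0,-1]
    - [0,0,-17.2,0,0,0,-1]
    - [0,0,-17.2,0,0,0,-1]

```text
t: 29.3
ee_pos: [578.8, 271.3, 66.1]
orientation: [0.206, 3.133, 0.001]
ft_force: [-0.6, -0.1, 4.4]
width: 62.9
grasp_force: 30.0
```

Request:
servo_tool:
  increments:
    - [0,0,1,0,0,0,-1]
    - [0,0,4,0,0,0,-1]
    - [0,0,7,0,0,0,-1]
    - [-1,-3,8,0,0,0,-1]
    - [-2,-6,8,0,0,0,-1]
    - [-3,-9,8,0,0,0,-1]
    - [-4,-12,8,0,0,0,-1]
    - [-4.7,-15,8,0,0,0,-1]
    - [-5,-16.5,8,0,0,0,-1]
    - [-5,-16.9,7,0,0,0,-1]
    - [-5,-16.9,5,0,0,0,-1]
    - [-5,-16.9,3.5,0,0,0,-1]
    - [-5,-16.9,2.2,0,0,0,-1]
    - [-5,-16.9,1.5,0,0,0,-1]
    - [-5,-16.9,1.1,0,0,0,-1]
    - [-5,-16.9,1,0,0,0,-1]
    - [-5,-16.9,1,0,0,0,-1]

```text
t: 30.72
ee_pos: [528.4, 102.4, 75.3]
orientation: [0.205, 3.135, 0.0]
ft_force: [0.2, -0.4, -3.2]
width: 62.9
grasp_force: 30.0
```

Request:
servo_tool:
  increments:
    - [0,0,-0.05,0,0,0,-1]
    - [0,0,-0.05,0,0,0,-1]
    - [0,0,-0.05,0,0,0,1]
    - [0,0,-0.05,0,0,0,1]
    - [0,0,-0.05,0,0,0,1]
    - [0,0,-0.05,0,0,0,1]
    - [0,0,-0.05,0,0,0,1]
    - [0,0,2,0,0,0,1]
    - [0,0,6,0,0,0,1]
    - [0,0,10,0,0,0,1]
    - [0,0,14,0,0,0,1]
    - [0,0,18,0,0,0,1]
    - [0,0,22,0,0,0,1]
    - [1,-5.6,26,0,0,2,1]
    - [1,-5.6,27.7,0,0,2,1]
    - [1,-5.6,27.7,0,0,2,1]
    - [1,-5.6,27.7,0,0,2,1]
    - [1,-5.6,27.7,0,0,2,1]
    - [1,-5.6,27.7,0,0,2,1]

```text
t: 32.3
ee_pos: [537.2, 46.4, 350.6]
orientation: [-0.151, -3.135, 0.0]
ft_force: [-0.6, 0.5, -0.3]
width: 87.6
grasp_force: 0.0
```

Run:
```python
from h import *
o=ctrl.get_obs();print(o['t'],o['ee_pos'],o['width'])
snap('wrist','w6')
a=cv2.imread('pics/w6.png');cv2.imwrite('pics/w6b.png',cv2.resize(a,(800,600),interpolation=cv2.INTER_CUBIC))
```

```text
32.3 [537.19901654  46.43136452 350.61396692] 87.55576298670474
```

View pics/w6b.png

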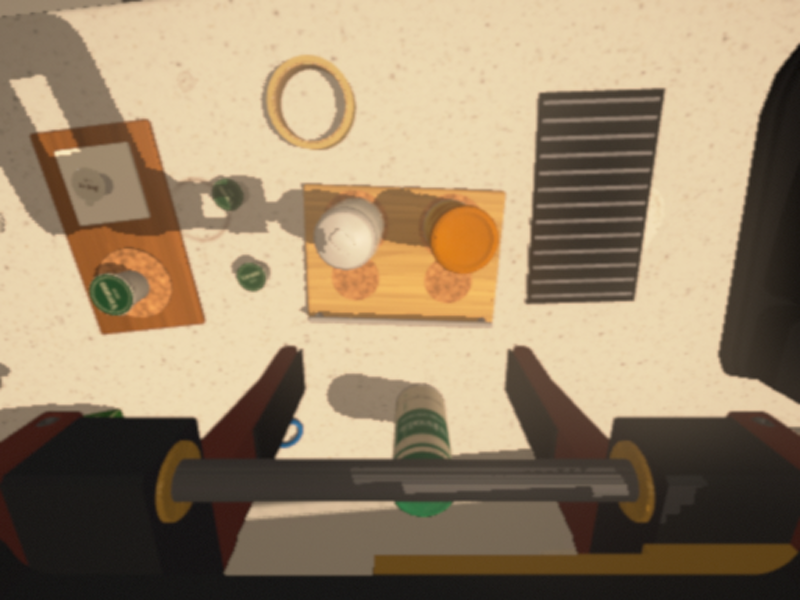

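The final view matches the first one. The shaker is at (346,238), unchanged. The jar is at (464,239) against (460,243) before, about 5 mm off and inside the 15 mm limit. Pod, tub, tape and tin are all in place.

```bash
python3 -c "
from workcell import ctrl
print(ctrl.close_job())"
```

```text
the job is handed in; nothing more can be done
None
```

I handed the job in at about 32 s of the 115 s allowed: the pod is on the coaster, the tub is on the tile, and both canisters are back on their discs (shaker unchanged, jar about 5 mm off its start). The tin and tape look unmoved in the last picture, and the hand-in gave no verdict.

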